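# Lay out the bench for filling a 96-well plate

### The arm

A 6-joint arm with a two-finger parallel gripper is mounted at the origin on the work surface. World frame = base frame: x ahead of the robot, y to its left, z up, the work surface at z = 0. Lengths are in mm, angles in rad, forces in N, time in s.
With the tool pointing down it reaches from about 350 to 1000 mm from the base axis. Payload 7.1 kg.
Tool frame: the origin (TCP) lies at the centre of the arm's flange, where the gripper is bolted on; the fingertips stand 173 mm ahead of it and the grasp point (between the pads) lies 155 mm ahead of it (hold_point_z is the distance from the TCP to the grasp point, in mm); z points along the fingers, y is the direction in which the jaws open and shut (so a half turn about z gives the same grasp; the last joint's range is limited). The gripper opens to 85 mm and grips with 20 to 120 N. Pads are 22 mm wide; open, the fingers measure 114 mm over their backs; the gripper's body (76 mm by 85 mm) begins 54 mm behind the grasp point. The pads swing forward as they close: fully open they stand 13 mm farther back than shut.
Start: joints at [-1.265, 0.423, 1.63, -0, 1.089, -0.019], TCP at [199.467, -592.3, 404.719] pointing down, gripper open.
Joint ranges: [-3, 3], [-0.9, 2.11], [0.09, 2.58], [-1.31, 4.45], [0.11, 2.69], [-2.54, 2.54]. Speed limits (rad/s): [2.39, 2.39, 3.01, 3.14, 3.14, 3.14].

### API

Orientations are given as a 3x3 rotation matrix whose columns are the frame's x, y, z axes.
In Python, from workcell import state, get_image, calibration, job_done, search_frame, cut_out, place_of, hold_point_z gives the robot as it stands.
- The arm moves only by the tool send_rows, never from a script. Its argument "motion" is a list that holds one entry, the list of rows, each a list of 5 numbers: the opening, from 0 (shut) to 1 (fully open), then the shift along the world's x, y, z in cm, then the turn about the world's z in rad. A call has 1 to 20 rows; each row is the pose to reach, as a shift and turn from the pose commanded when the call began; what a row does not reach only later rows make up. A row lasts 1/12 s, in which the tool goes at most 41.7 mm and 7.16 degrees, less where a joint would pass 70% of its speed; a pose out of reach is approached as far as the arm can. A call with a gripper value outside its range is refused whole. The fingers move at their own pace and stop on an object; "grip_force" is the grip in N (left out, the last holds). Time passes only in rows, so rows that repeat a pose let the fingers close. It gives the time, the measured TCP pose, the force and the opening at its end, in the units of the state.
- state(): the state, without advancing time (a new reading comes with each control period).
- get_image(name): name is "scene" or "top" or "wrist"; returns (picture, depth): 480x640x3 uint8, blue, green, red; 480x640 float32, mm along the optical axis (not along the pixel's ray), 0 where there is no reading.
- calibration(name): a dict with "fov_y" (degrees; the focal length in pixels is half the picture's height over the tangent of half this angle, whatever the lens; pixels are square), "cx", "cy" (the principal point, pixels), "R" (3x3) and "t" (3): a world point X has camera coordinates R X + t. Camera axes: x right, y down, z forward; pixel columns grow to the right and rows downward; lengths in mm; the calibration is good to about 2 mm. A picture is of the moment at which its call begins: read the wrist's pose just before it. calibration takes no time and is no camera call; for the wrist camera it gives the pose at the moment of the call.
- job_done(): hands the job in, once; it reports no verdict.
Trained networks look in the newest picture that a camera, given by its name, has taken for a name from the list of things; names that differ only in an ending like _2 or _b are one class to them, and where a whole thing is asked for, a point or a joint stands for the part that bears it (a point fixed in the world has none). Each returns a list of dicts, best first, with "confidence" (0 to 1); they miss things now and then, are a little off and sometimes report something else, mostly with a low value. They report only what shows in the picture. A call takes as long as a camera call.
- search_frame(label, camera): "rect" ([left, top, width, height] in pixels, round what is visible of it).
- cut_out(label, camera): "mask" (480x640 bool, what is visible of it) and "rect" ([left, top, width, height] in pixels, round what is visible of it).
- place_of(label, camera): "at" ([row, column] in pixels: a listed point, or the origin of a listed thing).
The state is a dict: "clock": time; "joint_pos": joint angles; "joint_velocities": joint speeds; "effort": joint torques, N m; "position": TCP position; "tool_rot": TCP orientation; "force": force on the tool from outside, world axes, zero at the start; "ft_torque": the same for the moment, N m; "gripper_width": finger opening in mm.
Only numpy, scipy, OpenCV 4.12 (cv2) and the standard library are available. Lean on these libraries where they do the work, as an engineer would, in place of code of your own. Each camera call takes 0.05 s, during which the arm holds its last target. There are 200 camera calls.

### The job

Lay out the bench for filling the 96-well plate with the eight-channel pipette: stand the reagent trough midway between the tip box and the plate, its long side parallel to the plate's short side, level with the plate and clear of both, and put its lid on so that it is seated flat all round. Set the small amber bottle upright right behind the trough (on the side away from the robot), in line with it and a finger or two clear of it, lowering it to the bench and never letting it fall; stand the used-tip beaker upright on the other side of the plate from the trough, level with the plate, about two fingers clear of it. Leave everything else on the bench where it is.

Things in the scene. Friction and masses are not known exactly. Their poses are not given: they have to be found in the camera images.
- plate: 96-well plate in an aluminium cooling block, one fixed unit: white top with 12 by 8 small grey wells. Block 136 mm along its y, 94 mm along its x, 26 mm high; plate's top 40 mm above the bench. Origin at the centre of its underside on the bench; x points away from the robot (within 0.1 rad), z up. Stands left or right of the tip box, about 250 mm from it centre to centre, in line with it along its y
- tipbox: open tip box, fixed: clear box with a blue rim, filled with a 12 by 8 grid of upright clear pipette tips. 128 mm along its own y, 86 mm along its own x, 53 mm high. Origin at the centre of its underside; x away from the robot, z up. It never moves
- trough: reagent trough: open white plastic basin, 90 mm along its x, 42 mm wide along its y, 30 mm high, walls 3 mm thick and upright outside; mouth 84 by 36 mm; 40 g. Origin at the centre of its underside; alike end for end
- lid: lid of the trough, white plastic, lying right side up, 30 g: plate 104 (x) by 48 (y) by 3 mm; under it a plug 64 by 26 by 4 mm that drops loosely into the trough's mouth; on it a grip ridge 44 (x) by 12 (y) by 14 mm high. Origin at the centre of the plug's underside: plate at 4 to 7 mm, ridge at 7 to 21 mm above it. Seated, its origin is 26 mm above the trough's; alike end for end
- bottle: small reagent bottle, amber glass with paper label and blue cap: 46 mm diameter (straight sides up to 54 mm), 91 mm high, about 120 g, closed. The smaller of the two amber bottles near the middle of the bench. Origin at the centre of its base, z up
- beaker: white plastic beaker for used tips, empty and open, standing mouth up: straight-sided, 52 mm diameter with a tiny spout, 70 mm high, walls 2.5 mm, 50 g. Origin at the centre of its base, z up
- bigbottle: big amber glass bottle with blue cap, 70 mm diameter, 138 mm high: not part of the job, leave it. Origin at the centre of its base
- tube50: upright 50 ml screw-cap tube, clear with blue cap, 34 mm diameter at the cap, 114 mm high: not part of the job, leave it. Origin at the centre of its base
- timer: flat grey bench timer, 68 by 62 mm, 19 mm high: not part of the job, leave it. Origin at the centre of its underside
- microrack: small orange stand of microtubes, 74 by 52 mm, 39 mm high over the tubes: not part of the job, leave it. Origin at the centre of its underside

How it is judged:
By the outcome, as a careful person would: the job done as asked, in the order asked, and still so for the second after the job is handed in, with the robot touching nothing.
It also fails if it takes over 101 s, if anything falls off the work surface, if the arm or the gripper's body presses on something with over 40 N, if the wrist force passes 120 N, or if a joint passes its speed limit or range.

## Working session

There is one attempt and no reset: what is moved stays moved. The work goes in short steps, Python scripts to look and compute and a tool call to move; the robot and the scene stay as the last step left them, time stands still between calls to the robot, and variables do not carry over. Pictures are saved under pics/ and viewed, about 12 in all and at most 16, crops included, and the job is handed in when it is done.

Besides the shell and the picture viewer there is one more tool, called after "Emit:" in YAML: its name, and indented under it one key for each argument. send_rows: Moves the arm, as the interface text tells. Its arguments: {"type":"object","properties":{"motion":{"type":"array"},"grip_force":{"type":"number"}},"required":["motion"]}

```bash
ls; mkdir -p pics
cat > h.py <<'E'
import numpy as np,cv2
from workcell import *
def px2w(name,r,c,d,cal=None):
    k=cal or calibration(name); f=240/np.tan(np.radians(k["fov_y"])/2)
    p=np.stack([(np.asarray(c)-k["cx"])/f*d,(np.asarray(r)-k["cy"])/f*d,d*np.ones_like(np.asarray(c,float))],-1)
    return (p-np.asarray(k["t"]))@np.asarray(k["R"])
def w2px(name,X):
    k=calibration(name); f=240/np.tan(np.radians(k["fov_y"])/2)
    p=np.asarray(k["R"])@np.asarray(X)+np.asarray(k["t"]); return p[1]/p[2]*f+k["cy"],p[0]/p[2]*f+k["cx"]
def cloud(name,depth,mask=None):
    m=(depth>0) if mask is None else (mask&(depth>0))
    r,c=np.nonzero(m); return px2w(name,r,c,depth[r,c])
E
python3 - <<'E'
from h import *
for n in("top","scene"):
    im,d=get_image(n); cv2.imwrite(f"pics/{n}0.png",im); np.save(f"pics/{n}0.npy",d)
    k=calibration(n); print(n,k["fov_y"],-np.asarray(k["R"]).T@np.asarray(k["t"]))
    if n=="top":
      for l in "plate tipbox trough lid bottle beaker bigbottle tube50 timer microrack".split():
        for q in cut_out(l,n)[:2]:
            P=cloud(n,d,q["mask"]); z=np.percentile(P[:,2],[5,50,95]).round()
            hi=P[P[:,2]>z[2]-6]; 
            (cx,cy),wh,a=cv2.minAreaRect(hi[:,:2].astype(np.float32))
            print(l,round(q["confidence"],2),q["rect"],z,"rect",np.round([cx,cy,*wh,a],1))
print(state())
E
```

```text
pics
top 43.245252518369576 [ 389.02778656   -2.88496094 1353.96810409]
plate 0.62 [353.7, 282.1, 68.7, 48.5] [23. 39. 44.] rect [ 478.5 -145.1   82.   123.6    3.4]
tipbox 0.75 [236.9, 290.1, 67.4, 50.4] [41. 48. 56.] rect [461.8 109.2  83.8 125.    2.1]
trough 0.89 [481.0, 277.5, 34.7, 44.3] [ 2. 12. 32.] rect [ 493.  -390.2   90.1   44.2   23.3]
lid 0.55 [241.4, 223.4, 27.6, 47.5] [ 1.  7. 21.] rect [623.5 147.7  16.4  43.5  80.5]
bottle 0.62 [390.9, 227.3, 24.4, 26.5] [21. 67. 94.] rect [ 625.  -179.1   30.6   30.7   89.3]
bottle 0.28 [183.7, 243.4, 27.6, 27.5] [ 9. 16. 21.] rect [5.939e+02 2.801e+02 6.620e+01 6.070e+01 4.000e-01]
beaker 0.84 [125.7, 278.8, 34.1, 27.0] [ 1. 31. 70.] rect [516.1 388.2  49.7  50.2   3.3]
bigbottle 0.77 [305.2, 169.7, 31.8, 39.6] [ 14.  99. 141.] rect [ 7.366e+02 -5.000e-01  4.160e+01  4.480e+01  8.930e+01]
tube50 0.89 [359.7, 166.9, 15.8, 25.1] [ 18. 111. 117.] rect [ 7.590e+02 -1.004e+02  3.270e+01  3.000e+01  1.000e-01]
timer 0.66 [182.4, 242.2, 25.1, 31.6] [ 9. 16. 21.] rect [5.938e+02 2.804e+02 6.610e+01 6.030e+01 2.000e-01]
microrack 0.72 [430
[... 248 characters left out ...]
,
        1.08861319e+00, -1.89798910e-02]), 'joint_velocities': array([ 0.00189749, -0.00181469, -0.00015277,  0.00064583, -0.00018826,
        0.00042151]), 'effort': array([-6.27709978e-04, -5.57057333e+01, -2.82027143e+01, -8.97553673e-05,
        1.16392406e-03, -5.35776564e-06]), 'position': array([ 199.48484379, -592.29915115,  404.73659168]), 'tool_rot': array([[ 9.47711735e-01,  3.19127666e-01, -2.73180676e-06],
       [ 3.19127666e-01, -9.47711735e-01, -1.61491681e-05],
       [-7.74261164e-06,  1.44329610e-05, -1.00000000e+00]]), 'force': array([ 0.28275435,  0.24086978, -0.28497589]), 'ft_torque': array([-0.01991077, -0.01692005,  0.01812247]), 'gripper_width': 85.54722318272174}
```

View pics/top0.png

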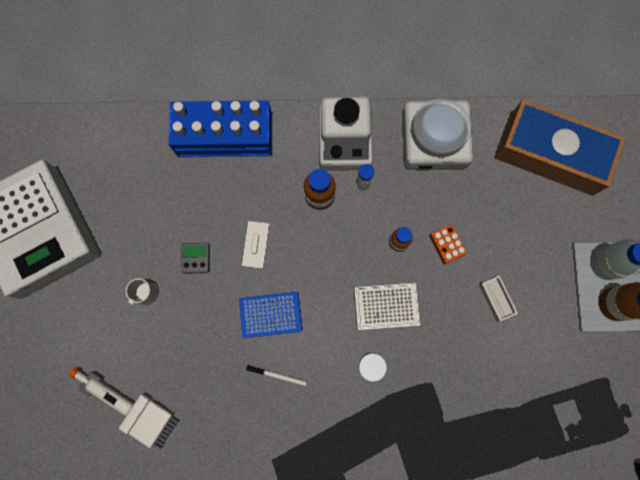

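Run:
```python
from h import *
d=np.load("pics/top0.npy")
# rect fits by height bands and windows
P=cloud("top",d)
def fit(n,c,half,z0,z1):
    m=(abs(P[:,0]-c[0])<half)&(abs(P[:,1]-c[1])<half)&(P[:,2]>z0)&(P[:,2]<z1)
    q=P[m][:,:2].astype(np.float32); print(n,m.sum(),np.round(cv2.minAreaRect(q)[0],1),np.round(cv2.minAreaRect(q)[1],1),round(cv2.minAreaRect(q)[2],1))
fit("plate",(478,-145),85,31,48)
fit("plateblk",(478,-145),85,18,48)
fit("tip",(462,109),80,42,60)
fit("trough",(493,-390),60,24,36)
fit("lid",(623,148),62,3.5,26)
fit("lidridge",(623,148),60,15,26)
fit("bottlecap",(625,-179),40,80,100)
fit("beaker",(516,388),45,60,80)
fit("table",(400,300),40,-20,20)
m=(abs(P[:,0]-400)<40)&(abs(P[:,1]-300)<40);print(np.median(P[m][:,2]))
```

```text
plate 2226 [ 478.7 -143.6] [ 91.9 132.7] 3.7
plateblk 2673 [ 479.4 -144.7] [ 94.  136.5] 3.4
tip 2262 [463.2 108.9] [ 86.1 128. ] 5.6
trough 227 [ 493.1 -390.4] [90.1 44.7] 23.3
lid 1088 [623.2 148.4] [123.  122.8] 0.6
lidridge 108 [623.5 147.7] [16.4 43.5] 80.5
bottlecap 193 [ 625.  -178.7] [31.5 31.2] 84.8
beaker 154 [516.3 388.2] [51.1 51.4] 15.8
table 1322 [399.9 300.1] [79.9 80. ] 0.1
-0.07176842310118275
```

The top view shows everything the job needs, and the network results match it: trough at (499,298), lid (255,244), small bottle (401,238), beaker (138,291), plate (387,306), tip box (270,314). Plate yaw is about 0.0615 rad. That gives these targets:
- Trough at (471,-17.5).
- Bottle at (568,-11.5).
- Beaker at (487,-275).

Next I move over the trough.

Emit:
send_rows:
  motion:
    - [[0.85, 29.36, 20.2, -14.5, 0.082], [0.85, 29.36, 20.2, -14.5, 0.082], [0.85, 29.36, 20.2, -14.5, 0.082], [0.85, 29.36, 20.2, -14.5, 0.082], [0.85, 29.36, 20.2, -14.5, 0.082], [0.85, 29.36, 20.2, -14.5, 0.082], [0.85, 29.36, 20.2, -14.5, 0.082], [0.85, 29.36, 20.2, -14.5, 0.082], [0.85, 29.36, 20.2, -14.5, 0.082], [0.85, 29.36, 20.2, -14.5, 0.082], [0.85, 29.36, 20.2, -14.5, 0.082], [0.85, 29.36, 20.2, -14.5, 0.082], [0.85, 29.36, 20.2, -14.5, 0.082], [0.85, 29.36, 20.2, -14.5, 0.082]]
  grip_force: 25

```text
clock: 1.77
position: [492.0, -391.5, 260.6]
tool_rot: [[0.919, 0.394, 0.001], [0.394, -0.919, -0.001], [0.0, 0.001, -1.0]]
force: [-0.6, -0.4, 0.8]
gripper_width: 72.6
```

Run:
```python
from h import *
s=state();print(s["clock"],s["position"],s["gripper_width"],s["tool_rot"][:,0])
k=calibration("wrist");im,d=get_image("wrist");cv2.imwrite("pics/w1.png",im)
P=cloud("wrist",d); print(np.round(-np.asarray(k["R"]).T@np.asarray(k["t"])),w2px("wrist",s["position"]+[0,0,-155]))
q=P[(P[:,2]>24)&(P[:,2]<34)&(abs(P[:,0]-493)<70)&(abs(P[:,1]+390)<70)]
print(len(q),cv2.minAreaRect(q[:,:2].astype(np.float32)))
```

```text
1.7667 [ 492.02370412 -391.54793563  260.55529504] 72.59402937625549 [9.19118034e-01 3.93982195e-01 2.64908808e-04]
[ 557. -364.  230.] (np.float64(324.15866467568196), np.float64(315.4491277937603))
2905 ((493.42840576171875, -390.8187255859375), (90.56173706054688, 42.223270416259766), 22.93589210510254)
```

View pics/w1.png

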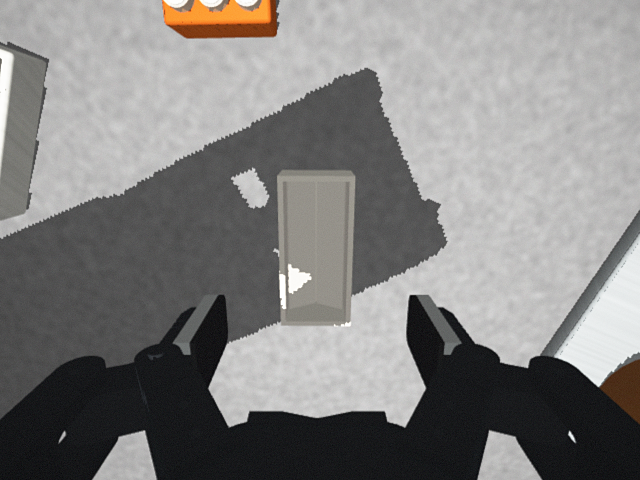

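Emit:
send_rows:
  motion:
    - [[0.85, 0.03, -0.05, -4, -0.005], [0.85, 0.03, -0.05, -7, -0.005], [0.85, 0.03, -0.05, -8.3, -0.005], [0.85, 0.03, -0.05, -8.3, -0.005], [0.85, 0.03, -0.05, -8.3, -0.005], [0.3, 0.03, -0.05, -8.3, -0.005], [0.3, 0.03, -0.05, -8.3, -0.005], [0.3, 0.03, -0.05, -8.3, -0.005], [0.3, 0.03, -0.05, -8.3, -0.005], [0.3, 0.03, -0.05, -8.3, -0.005], [0.3, 0.03, -0.05, -8.3, -0.005], [0.3, 0.03, -0.05, -8.3, -0.005], [0.3, 0.03, -0.05, -5, -0.005], [0.3, 0.03, -0.05, -1, -0.005], [0.3, 0.03, -0.05, -1, -0.005]]

```text
clock: 3.07
position: [495.5, -392.4, 256.9]
tool_rot: [[0.92, 0.391, 0.008], [0.391, -0.92, -0.007], [0.005, 0.01, -1.0]]
force: [1.1, -1.1, 0.1]
gripper_width: 41.5
```

Run:
```python
from h import *
s=state();print(s["clock"],s["position"],s["gripper_width"],s["tool_rot"][:,0],s["force"],s["joint_pos"])
im,d=get_image("wrist");cv2.imwrite("pics/w2.png",im)
```

```text
3.0667 [ 495.52844331 -392.4291057   256.91186905] 41.523488332262794 [0.92029076 0.39120243 0.00505688] [ 1.14728712 -1.10592584  0.07599096] [-6.88639398e-01  6.20131251e-01  1.69708089e+00  3.26080729e-05
  8.13479928e-01  4.80215847e-01]
```

View pics/w2.png

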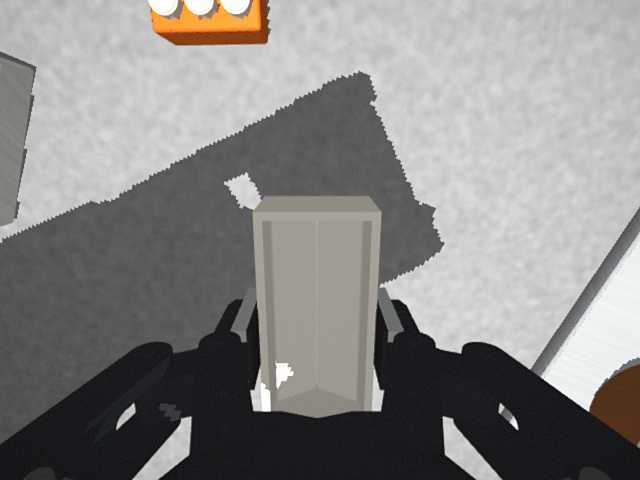

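The grip holds the trough square and centred, at 41.5 mm opening (image columns 255–380). I carry it to the target.

Emit:
send_rows:
  motion:
    - [[0.3, -2.24, 37.33, 0, -0.34], [0.3, -2.24, 37.33, 0, -0.34], [0.3, -2.24, 37.33, 0, -0.34], [0.3, -2.24, 37.33, 0, -0.34], [0.3, -2.24, 37.33, 0, -0.34], [0.3, -2.24, 37.33, 0, -0.34], [0.3, -2.24, 37.33, 0, -0.34], [0.3, -2.24, 37.33, 0, -0.34], [0.3, -2.24, 37.33, 0, -0.34], [0.3, -2.24, 37.33, 0, -0.34], [0.3, -2.24, 37.33, 0, -0.34], [0.3, -2.24, 37.33, 0, -0.34], [0.3, -2.24, 37.33, 0, -0.34], [0.3, -2.24, 37.33, -3, -0.34], [0.3, -2.24, 37.33, -5, -0.34], [0.3, -2.24, 37.33, -6, -0.34], [0.3, -2.24, 37.33, -6, -0.34], [0.3, -2.24, 37.33, -6, -0.34], [0.3, -2.24, 37.33, -6, -0.34]]

```text
clock: 4.7
position: [471.4, -18.1, 190.3]
tool_rot: [[0.998, 0.061, 0.001], [0.061, -0.998, -0.0], [0.001, 0.0, -1.0]]
force: [-0.6, 0.4, -0.5]
gripper_width: 41.2
```

Run:
```python
from h import *
s=state();print(s["clock"],s["position"],s["gripper_width"],np.arctan2(*s["tool_rot"][1::-1,0]),s["force"],s["joint_pos"])
k=calibration("wrist");im,d=get_image("wrist");P=cloud("wrist",d,None)
q=P[(P[:,2]>30)&(P[:,2]<60)&(abs(P[:,1]+17)<32)&(abs(P[:,0]-490)<60)];print(len(q),cv2.minAreaRect(q[:,:2].astype(np.float32)), np.percentile(q[:,2],[5,50,95]))
for r in [state()]: print(r["clock"],r["position"])
```

```text
4.7 [471.36287519 -18.11398051 190.3301654 ] 41.19682024904063 0.06068692494102878 [-0.56833497  0.3580251  -0.50445951] [-6.36401463e-02  5.84690541e-01  2.06510886e+00  7.68544254e-07
  4.90974960e-01  1.44646862e+00]
10806 ((473.0250244140625, -17.300891876220703), (87.9037857055664, 64.12055969238281), 3.6512460708618164) [31.8817858  42.48526802 57.12776842]
4.75 [471.45883602 -17.93182176 190.57846728]
```

Emit:
send_rows:
  motion:
    - [[0.3, 0, 0, -0.8, 0], [0.3, 0, 0, -1.15, 0], [0.3, 0, 0, -1.3, 0], [0.3, 0, 0, -1.3, 0], [0.3, 0, 0, -1.3, 0], [0.3, 0, 0, -1.3, 0], [0.7, 0, 0, -1.3, 0], [0.7, 0, 0, -1.3, 0], [0.7, 0, 0, -1.3, 0], [0.7, 0, 0, -1.3, 0], [0.7, 0, 0, 1, 0], [0.7, 0, 0, 5, 0], [0.7, 0, 0, 9, 0], [0.7, 0, 0, 12, 0], [0.7, 0, 0, 12, 0], [0.7, 0, 0, 12, 0]]

```text
clock: 6.08
position: [471.4, -17.5, 311.3]
tool_rot: [[0.998, 0.062, 0.004], [0.062, -0.998, -0.0], [0.004, 0.001, -1.0]]
force: [-0.8, -0.1, -0.7]
gripper_width: 59.6
```

```bash
cat >> h.py <<'E'
def wfit(c,half,z0,z1,P):
    q=P[(P[:,2]>z0)&(P[:,2]<z1)&(abs(P[:,0]-c[0])<half[0])&(abs(P[:,1]-c[1])<half[1])]
    r=cv2.minAreaRect(q[:,:2].astype(np.float32)); return len(q),np.round(r[0],1),np.round(r[1],1),round(r[2],1),np.round(np.percentile(q[:,2],[2,50,98]),1)
def st():
    s=state();print(s["clock"],s["position"].round(1),round(s["gripper_width"],1),"xang",np.arctan2(*s["tool_rot"][1::-1,0]).round(4),s["force"].round(1),s["joint_pos"].round(2))
E
python3 - <<'E'
from h import *
st()
k=calibration("wrist");im,d=get_image("wrist");cv2.imwrite("pics/w3.png",im);P=cloud("wrist",d,None)
print("trough",wfit((471,-17),(60,36),22,36,P))
print("plate",wfit((479,-144),(70,85),18,48,P))
print("tip",wfit((463,109),(70,80),42,60,P))
im,d=get_image("top");P=cloud("top",d,None)
print("trough",wfit((471,-17),(60,36),22,36,P))
E
```

```text
6.0833 [471.4 -17.5 311.3] 59.6 xang 0.0619 [-0.8 -0.1 -0.7] [-0.06  0.35  2.03 -0.    0.76  1.45]
trough (1866, array([469.9, -18.1]), array([90.5, 42.1]), 3.5, array([22.7, 29.1, 30.5]))
plate (24909, array([ 478., -144.]), array([ 94.3, 135.5]), 3.4, array([23.7, 39.3, 40.8]))
tip (23842, array([462.3, 109.2]), array([ 86., 129.]), 5.6, array([43.7, 47.6, 53.3]))
trough (31, array([434.9, -21.2]), array([41.9, 15.8]), 86.1, array([24.3, 30. , 34. ]))
```

View pics/w3.png

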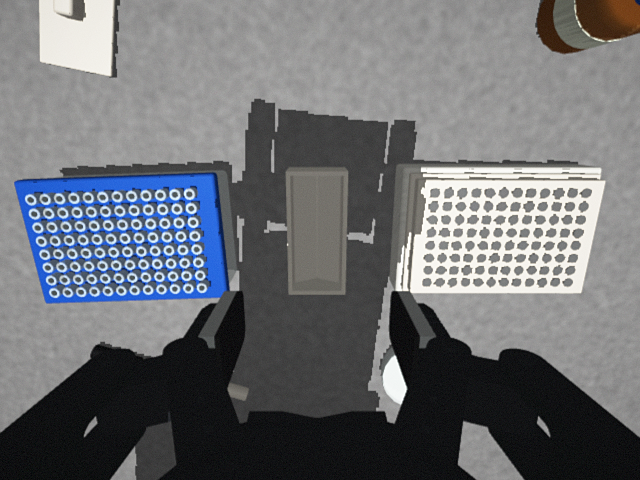

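The trough sits straight and midway: wrist fit (469.9,-18.1) against a midpoint of (470.2,-17.4), yaw 3.5°. The picture shows equal gaps, with the trough at columns 287–347. Now the lid.

Emit:
send_rows:
  motion:
    - [[0.5, 15.25, 16.52, -4, -0.228], [0.5, 15.25, 16.52, -4, -0.228], [0.5, 15.25, 16.52, -4, -0.228], [0.5, 15.25, 16.52, -4, -0.228], [0.5, 15.25, 16.52, -4, -0.228], [0.5, 15.25, 16.52, -4, -0.228], [0.5, 15.25, 16.52, -4, -0.228], [0.5, 15.25, 16.52, -4, -0.228], [0.5, 15.25, 16.52, -4, -0.228], [0.5, 15.25, 16.52, -4, -0.228], [0.5, 15.25, 16.52, -4, -0.228]]

```text
clock: 7.1
position: [622.7, 146.7, 269.4]
tool_rot: [[0.986, -0.167, -0.001], [-0.167, -0.986, -0.0], [-0.001, 0.001, -1.0]]
force: [-0.4, -0.9, -0.5]
gripper_width: 42.6
```

Run:
```python
from h import *
st()
k=calibration("wrist");im,d=get_image("wrist");cv2.imwrite("pics/w4.png",im);P=cloud("wrist",d,None)
print("lid",wfit((623,147),(75,60),4.5,25,P))
print("ridge",wfit((623,147),(60,45),13,25,P))
```

```text
7.1 [622.7 146.7 269.4] 42.6 xang -0.1673 [-0.4 -0.9 -0.5] [ 0.21  0.61  1.67 -0.    0.86  1.95]
lid (11172, array([624.2, 146.2]), array([ 48.1, 104.3]), 82.5, array([ 6.6,  8. , 22.4]))
ridge (1328, array([624.6, 146.2]), array([12. , 43.7]), 82.5, array([17.3, 21.7, 23.1]))
```

View pics/w4.png

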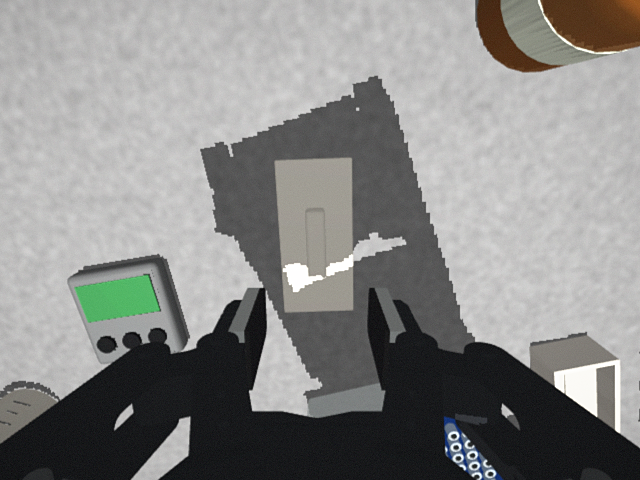

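Emit:
send_rows:
  motion:
    - [[0.5, 0.13, -0.12, -4, 0.036], [0.5, 0.13, -0.12, -7, 0.036], [0.5, 0.13, -0.12, -8.7, 0.036], [0.5, 0.13, -0.12, -8.7, 0.036], [0.5, 0.13, -0.12, -8.7, 0.036], [0.5, 0.13, -0.12, -8.7, 0.036], [0.05, 0.13, -0.12, -8.7, 0.036], [0.05, 0.13, -0.12, -8.7, 0.036], [0.05, 0.13, -0.12, -8.7, 0.036], [0.05, 0.13, -0.12, -8.7, 0.036], [0.05, 0.13, -0.12, -8.7, 0.036], [0.05, 0.13, -0.12, -8.7, 0.036], [0.05, 0.13, -0.12, -8.7, 0.036], [0.05, 0.13, -0.12, -6, 0.036], [0.05, 0.13, -0.12, -2, 0.036], [0.05, 0.13, -0.12, 0, 0.036], [0.05, 0.13, -0.12, 0, 0.036], [0.05, 0.13, -0.12, 0, 0.036]]
  grip_force: 30

```text
clock: 8.65
position: [625.1, 146.6, 271.3]
tool_rot: [[0.992, -0.13, 0.003], [-0.13, -0.992, 0.001], [0.003, -0.001, -1.0]]
force: [-0.6, -0.4, -0.3]
gripper_width: 11.1
```

Run:
```python
from h import *
st()
k=calibration("wrist");im,d=get_image("wrist");cv2.imwrite("pics/w5.png",im);P=cloud("wrist",d,None)
s=state();R=s["tool_rot"];Q=(P-s["position"])@R   # tool coords
m=(abs(Q[:,0])<70)&(abs(Q[:,1])<40)&(Q[:,2]>165)&(Q[:,2]<195);
q=Q[m];print(len(q),np.percentile(q,[1,50,99],axis=0).round(1)); print(wfit((0,0),(75,30),170,195,Q))
# plane tilt of lid plate
m&=(Q[:,2]>176)&(Q[:,2]<195)&(Q[:,0]>25);A=np.c_[Q[m][:,:2],np.ones(m.sum())];print(np.linalg.lstsq(A,Q[m][:,2],rcond=None)[0])
```

```text
8.65 [625.1 146.6 271.3] 11.1 xang -0.1301 [-0.6 -0.4 -0.3] [ 0.21  0.61  1.67 -0.    0.86  1.91]
13779 [[-50.9 -22.6 166.8]
 [ 27.1   1.  176.2]
 [ 50.6  24.2 177.7]]
(13501, array([-1.1,  0.8]), array([104.2,  48.2]), 0.0, array([174.9, 176.2, 177.5]))
[ 5.24547316e-03 -6.30019876e-04  1.76407415e+02]
```

View pics/w5.png

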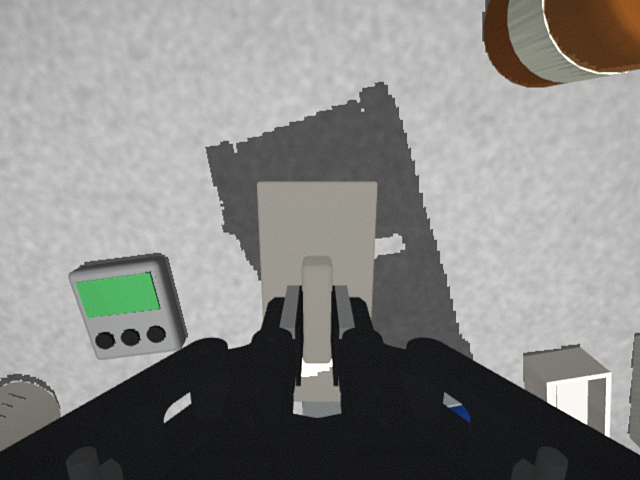

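The lid hangs level, and its offset in the tool matches the trough's, so I use the same tool x and y.

Emit:
send_rows:
  motion:
    - [[0.05, -15.38, -16.4, 0, 0.192], [0.05, -15.38, -16.4, 0, 0.192], [0.05, -15.38, -16.4, 0, 0.192], [0.05, -15.38, -16.4, 0, 0.192], [0.05, -15.38, -16.4, 0, 0.192], [0.05, -15.38, -16.4, 0, 0.192], [0.05, -15.38, -16.4, 0, 0.192], [0.05, -15.38, -16.4, 0, 0.192], [0.05, -15.38, -16.4, 0, 0.192], [0.05, -15.38, -16.4, 0, 0.192], [0.05, -15.38, -16.4, -3, 0.192], [0.05, -15.38, -16.4, -4.5, 0.192], [0.05, -15.38, -16.4, -5.2, 0.192], [0.05, -15.38, -16.4, -5.2, 0.192], [0.05, -15.38, -16.4, -5.2, 0.192], [0.05, -15.38, -16.4, -5.6, 0.192], [0.05, -15.38, -16.4, -5.9, 0.192], [0.05, -15.38, -16.4, -6.1, 0.192], [0.05, -15.38, -16.4, -6.1, 0.192], [0.05, -15.38, -16.4, -6.1, 0.192]]

```text
clock: 10.37
position: [471.3, -17.5, 209.7]
tool_rot: [[0.998, 0.062, 0.001], [0.062, -0.998, 0.0], [0.001, 0.0, -1.0]]
force: [-2.2, 1.1, 9.9]
gripper_width: 11.0
```

Run:
```python
from h import *
st();get_image("wrist");st()
```

```text
10.3667 [471.3 -17.5 209.7] 11.0 xang 0.0617 [-2.2  1.1  9.9] [-0.06  0.54  2.06  0.    0.53  1.45]
10.4167 [471.3 -17.5 209.7] 11.2 xang 0.0617 [-1.5  1.4  9.2] [-0.06  0.54  2.06  0.    0.53  1.45]
```

Emit:
send_rows:
  motion:
    - [[0.35, 0, 0, 0.1, 0], [0.35, 0, 0, 0.1, 0], [0.35, 0, 0, 0.1, 0], [0.35, 0, 0, 0.1, 0], [0.35, 0, 0, 1, 0], [0.35, 0, 0, 5, 0], [0.35, 0, 0, 9, 0], [0.35, 0, 0, 10, 0], [0.35, 0, 0, 10, 0], [0.35, 0, 0, 10, 0]]

```text
clock: 11.25
position: [470.9, -17.5, 309.4]
tool_rot: [[0.998, 0.062, 0.002], [0.062, -0.998, -0.0], [0.002, 0.0, -1.0]]
force: [-0.1, 0.8, 0.4]
gripper_width: 29.7
```

Run:
```python
from h import *
st()
k=calibration("wrist");im,d=get_image("wrist");cv2.imwrite("pics/w6.png",im);P=cloud("wrist",d,None)
print("lid",wfit((471,-17),(65,40),28,60,P),"ridge",wfit((471,-17),(60,35),40,60,P))
m=(abs(P[:,0]-480)<70)&(abs(P[:,1]+17)<32)&(P[:,2]>28)&(P[:,2]<38);q=P[m]
print(m.sum(),np.linalg.lstsq(np.c_[q[:,:2],np.ones(len(q))],q[:,2],rcond=None)[0],np.percentile(q[:,2],[2,50,98]))
print("plate",wfit((479,-144),(70,75),18,48,P),"tip",wfit((463,109),(70,80),42,60,P))
```

```text
11.25 [470.9 -17.5 309.4] 29.7 xang 0.0618 [-0.1  0.8  0.4] [-0.06  0.35  2.03  0.    0.76  1.45]
lid (10004, array([469.4, -18.2]), array([103.8,  48.1]), 3.5, array([31.3, 32.8, 47.1])) ridge (1157, array([469.9, -18.3]), array([43.3, 11.5]), 3.1, array([44.1, 46.4, 47.9]))
8841 [-2.62230135e-03 -1.77299859e-03  3.38537922e+01] [31.20061459 32.65483551 33.99065164]
plate (25385, array([ 479. , -144.3]), array([ 93.5, 136.3]), 3.4, array([24. , 39.7, 41.2])) tip (24317, array([462.9, 109.1]), array([ 85.9, 129.2]), 5.6, array([44.1, 48. , 53.7]))
```

View pics/w6.png

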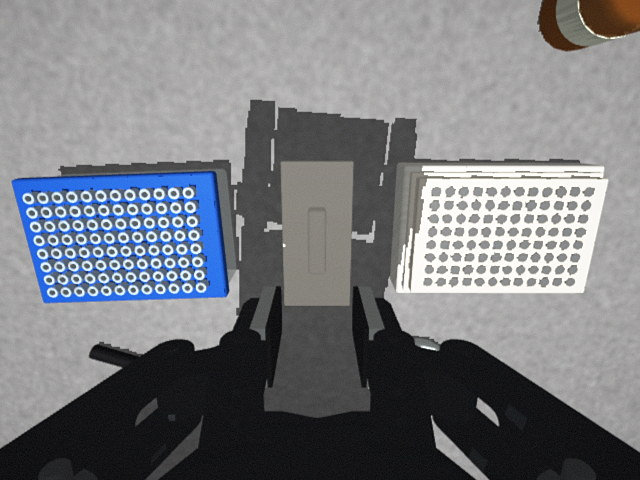

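The lid is seated flat: top at 32.7 mm (33 expected), tilt under 0.003, and centred on the trough. Next the bottle.

Emit:
send_rows:
  motion:
    - [[0.8, 15.4, -16.15, 2, 0], [0.8, 15.4, -16.15, 2, 0], [0.8, 15.4, -16.15, 2, 0], [0.8, 15.4, -16.15, 2, 0], [0.8, 15.4, -16.15, 2, 0], [0.8, 15.4, -16.15, 2, 0], [0.8, 15.4, -16.15, 2, 0], [0.8, 15.4, -16.15, 2, 0], [0.8, 15.4, -16.15, 2, 0], [0.8, 15.4, -16.15, 2, 0]]

```text
clock: 12.13
position: [623.9, -177.9, 327.4]
tool_rot: [[0.998, 0.063, -0.003], [0.063, -0.998, 0.001], [-0.003, -0.001, -1.0]]
force: [0.2, 0.8, 0.3]
gripper_width: 68.2
```

Run:
```python
from h import *
st()
k=calibration("wrist");im,d=get_image("wrist");cv2.imwrite("pics/w7.png",im);P=cloud("wrist",d,None)
print("cap",wfit((625,-179),(40,40),84,100,P),wfit((625,-179),(40,40),87,93,P))
print("body",wfit((625,-179),(40,40),10,100,P))
print("rack",wfit((617,-284),(60,60),10,60,P))
```

```text
12.1333 [ 623.9 -177.9  327.4] 68.2 xang 0.0626 [0.2 0.8 0.3] [-0.3   0.55  1.62  0.    0.97  1.21]
cap (2402, array([ 627.2, -179.3]), array([32.3, 32.2]), 12.0, array([86.2, 92. , 93.4])) (2165, array([ 627.2, -179.3]), array([32.3, 32.2]), 12.6, array([89.4, 92. , 92.9]))
body (4434, array([ 630.5, -179.1]), array([44.7, 39.3]), 88.6, array([22.9, 90.7, 93.2]))
rack (7190, array([ 617.4, -285.5]), array([74.3, 52.2]), 24.1, array([13.8, 32. , 40.7]))
```

View pics/w7.png

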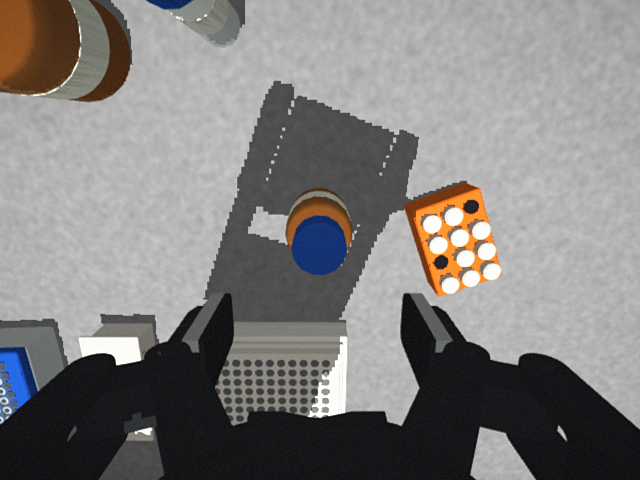

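Emit:
send_rows:
  motion:
    - [[0.8, 0.15, 0, 0, 0], [0.8, 0.15, 0, 0, 0], [0.8, 0.15, 0, -3, 0], [0.8, 0.15, 0, -6, 0], [0.8, 0.15, 0, -9, 0], [0.8, 0.15, 0, -12, 0], [0.8, 0.15, 0, -13.2, 0], [0.8, 0.15, 0, -13.2, 0], [0.8, 0.15, 0, -13.2, 0], [0.8, 0.15, 0, -13.2, 0], [0.4, 0.15, 0, -13.2, 0], [0.4, 0.15, 0, -13.2, 0], [0.4, 0.15, 0, -13.2, 0], [0.4, 0.15, 0, -13.2, 0], [0.4, 0.15, 0, -13.2, 0], [0.4, 0.15, 0, -13.2, 0], [0.4, 0.15, 0, -13.2, 0], [0.4, 0.15, 0, -12, 0], [0.4, 0.15, 0, -10, 0], [0.4, 0.15, 0, -7, 0]]
  grip_force: 40

```text
clock: 13.85
position: [625.3, -178.7, 257.9]
tool_rot: [[0.998, 0.062, -0.004], [0.062, -0.998, 0.001], [-0.004, -0.002, -1.0]]
force: [-0.4, -0.1, -1.2]
gripper_width: 44.2
```

Run:
```python
from h import *
st()
k=calibration("wrist");im,d=get_image("wrist");cv2.imwrite("pics/w8.png",im);P=cloud("wrist",d,None)
s=state();Q=(P-s["position"])@s["tool_rot"]
print("cap",wfit((0,0),(35,24),97,125,Q))
```

```text
13.85 [ 625.3 -178.7  257.9] 44.2 xang 0.0618 [-0.4 -0.1 -1.2] [-0.3   0.64  1.65 -0.    0.86  1.21]
cap (11698, array([ 8.3, -0. ]), array([17.6, 48. ]), 0.4, array([ 97.4, 107.1, 123.7]))
```

View pics/w8.png

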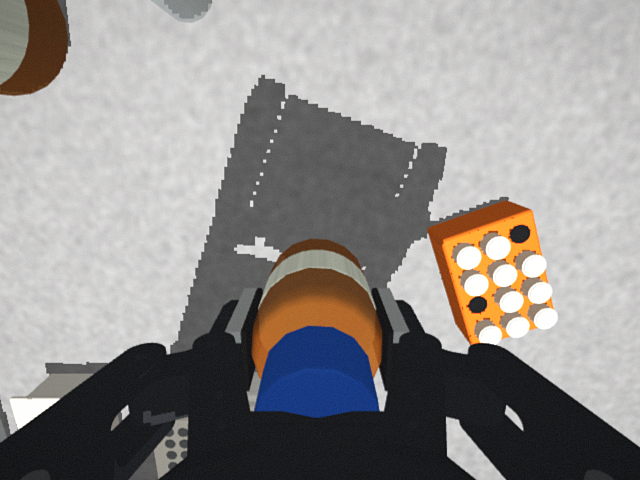

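Emit:
send_rows:
  motion:
    - [[0.4, 0, 2, 2, 0], [0.4, -2, 6, 2, 0], [0.4, -4, 10, 2, 0], [0.4, -5.9, 14, 2, 0], [0.4, -5.9, 16.75, 2, 0], [0.4, -5.9, 16.75, 2, 0], [0.4, -5.9, 16.75, 2, 0], [0.4, -5.9, 16.75, 0, 0], [0.4, -5.9, 16.75, -2, 0], [0.4, -5.9, 16.75, -4, 0], [0.4, -5.9, 16.75, -5, 0], [0.4, -5.9, 16.75, -5.5, 0], [0.4, -5.9, 16.75, -5.7, 0], [0.4, -5.9, 16.75, -5.9, 0], [0.4, -5.9, 16.75, -6.05, 0], [0.4, -5.9, 16.75, -6.15, 0], [0.4, -5.9, 16.75, -6.2, 0], [0.4, -5.9, 16.75, -6.2, 0], [0.4, -5.9, 16.75, -6.2, 0], [0.4, -5.9, 16.75, -6.2, 0]]

```text
clock: 15.57
position: [567.9, -11.7, 198.4]
tool_rot: [[0.998, 0.062, 0.002], [0.062, -0.998, -0.0], [0.002, 0.0, -1.0]]
force: [-3.1, -1.6, 8.1]
gripper_width: 44.5
```

Run:
```python
from h import *
st()
```

```text
15.5667 [567.9 -11.7 198.4] 44.5 xang 0.0619 [-3.1 -1.6  8.1] [-0.04  0.65  1.85 -0.    0.64  1.47]
```

Emit:
send_rows:
  motion:
    - [[0.75, 0, 0, 0.05, 0], [0.75, 0, 0, 0.05, 0], [0.75, 0, 0, 0.05, 0], [0.75, 0, 0, 0.05, 0], [0.75, 0, 0, 0.05, 0], [0.75, 0, 0, 2, 0], [0.75, 0, 0, 6, 0], [0.75, 0, 0, 10, 0], [0.75, 0, 0, 13, 0], [0.75, 0, 0, 13, 0], [0.75, 0, 0, 13, 0]]

```text
clock: 16.48
position: [568.0, -11.5, 328.7]
tool_rot: [[0.998, 0.062, 0.004], [0.062, -0.998, -0.0], [0.004, 0.0, -1.0]]
force: [0.5, -0.4, -0.2]
gripper_width: 64.3
```

Run:
```python
from h import *
st()
k=calibration("wrist");im,d=get_image("wrist");cv2.imwrite("pics/w9.png",im);P=cloud("wrist",d,None)
print("cap",wfit((568,-12),(40,40),86,100,P)); print("lid",wfit((471,-17),(65,40),28,60,P))
```

```text
16.4833 [568.  -11.5 328.7] 64.3 xang 0.0618 [ 0.5 -0.4 -0.2] [-0.04  0.44  1.81  0.    0.88  1.47]
cap (2248, array([566.1, -12.2]), array([31.9, 32.5]), 53.6, array([87.9, 89.9, 91.2]))
lid (6621, array([469. , -18.1]), array([104.7,  48.2]), 3.5, array([30.9, 32.4, 46.8]))
```

View pics/w9.png

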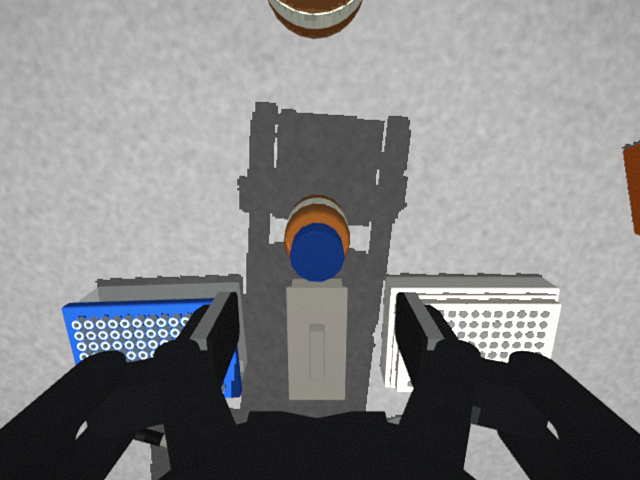

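The bottle stands upright and in line, 97 mm behind the trough centre; its blue cap shows at (318,252), straight behind the lid. Now the beaker, with the jaws along x.

Emit:
send_rows:
  motion:
    - [[0.95, -5.12, 39.97, 0, 1.509], [0.95, -5.12, 39.97, 0, 1.509], [0.95, -5.12, 39.97, 0, 1.509], [0.95, -5.12, 39.97, 0, 1.509], [0.95, -5.12, 39.97, 0, 1.509], [0.95, -5.12, 39.97, 0, 1.509], [0.95, -5.12, 39.97, 0, 1.509], [0.95, -5.12, 39.97, 0, 1.509], [0.95, -5.12, 39.97, 0, 1.509], [0.95, -5.12, 39.97, 0, 1.509], [0.95, -5.12, 39.97, 0, 1.509], [0.95, -5.12, 39.97, 0, 1.509], [0.95, -5.12, 39.97, 0, 1.509], [0.95, -5.12, 39.97, 0, 1.509], [0.95, -5.12, 39.97, 0, 1.509], [0.95, -5.12, 39.97, 0, 1.509]]
  grip_force: 20

```text
clock: 17.87
position: [516.3, 387.7, 326.0]
tool_rot: [[0.003, 1.0, -0.001], [1.0, -0.003, -0.001], [-0.001, -0.001, -1.0]]
force: [0.2, -0.6, 0.3]
gripper_width: 80.7
```

Run:
```python
from h import *
st()
k=calibration("wrist");im,d=get_image("wrist");cv2.imwrite("pics/w10.png",im);P=cloud("wrist",d,None)
print("bk",wfit((516,388),(50,50),63,85,P))
q=P[(P[:,2]>63)&(P[:,2]<85)&(abs(P[:,0]-516)<50)&(abs(P[:,1]-388)<50)]
print(cv2.minEnclosingCircle(q[:,:2].astype(np.float32)))
```

```text
17.8667 [516.3 387.7 326. ] 80.7 xang 1.5675 [ 0.2 -0.6  0.3] [0.63 0.54 1.63 0.   0.96 0.63]
bk (1517, array([517.2, 388.8]), array([51.3, 51.8]), 19.8, array([63.5, 70.5, 72.1]))
((514.9808959960938, 389.8196716308594), 28.32329559326172)
```

View pics/w10.png

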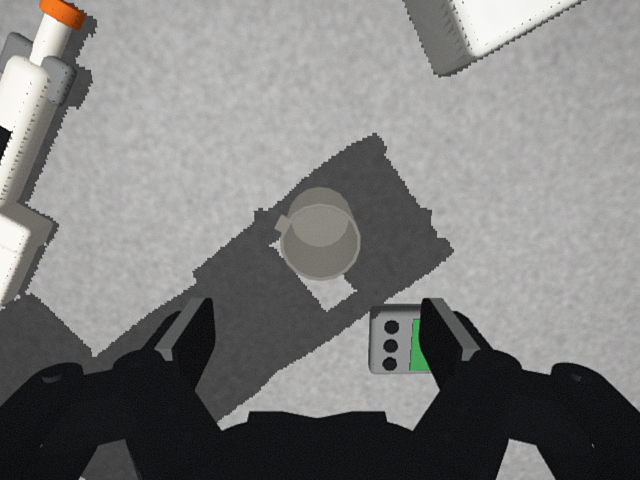

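The picture shows the spout at (283,224), which the −x jaw would touch. I turn the jaws by 1.1 rad so they close clear of it and of the timer.

Emit:
send_rows:
  motion:
    - [[0.95, 0.05, 0.03, 0, 1.1], [0.95, 0.05, 0.03, 0, 1.1], [0.95, 0.05, 0.03, 0, 1.1], [0.95, 0.05, 0.03, 0, 1.1], [0.95, 0.05, 0.03, 0, 1.1], [0.95, 0.05, 0.03, 0, 1.1], [0.95, 0.05, 0.03, 0, 1.1], [0.95, 0.05, 0.03, 0, 1.1], [0.95, 0.05, 0.03, 0, 1.1], [0.95, 0.05, 0.03, 0, 1.1], [0.95, 0.05, 0.03, 0, 1.1], [0.95, 0.05, 0.03, -3, 1.1], [0.95, 0.05, 0.03, -7, 1.1], [0.95, 0.05, 0.03, -11, 1.1], [0.95, 0.05, 0.03, -13.4, 1.1], [0.95, 0.05, 0.03, -13.4, 1.1], [0.95, 0.05, 0.03, -13.4, 1.1], [0.95, 0.05, 0.03, -13.4, 1.1]]

```text
clock: 19.42
position: [517.5, 389.0, 194.3]
tool_rot: [[-0.89, 0.455, 0.002], [0.455, 0.89, 0.001], [-0.001, 0.002, -1.0]]
force: [-0.1, 0.9, 0.4]
gripper_width: 80.9
```

Emit:
send_rows:
  motion:
    - [[0.5, 0, 0, 0, 0], [0.5, 0, 0, 0, 0], [0.5, 0, 0, 0, 0], [0.5, 0, 0, 0, 0], [0.5, 0, 0, 0, 0], [0.5, 0, 0, 0, 0], [0.5, 0, 0, 0, 0], [0.5, 0, 0, 2, 0], [0.5, 0, 0, 5, 0], [0.5, 0, 0, 9, 0], [0.5, 0, 0, 12, 0], [0.5, 0, 0, 12, 0], [0.5, 0, 0, 12, 0]]

```text
clock: 20.5
position: [517.3, 388.9, 316.1]
tool_rot: [[-0.891, 0.454, 0.005], [0.454, 0.891, 0.004], [-0.003, 0.005, -1.0]]
force: [-0.2, -1.0, -0.2]
gripper_width: 52.1
```

Run:
```python
from h import *
st()
k=calibration("wrist");im,d=get_image("wrist");cv2.imwrite("pics/w11.png",im)
s=state();P=cloud("wrist",d);Q=(P-s["position"])@s["tool_rot"]
print(wfit((0,0),(45,23),115,127,Q))
```

```text
20.5 [517.3 388.9 316.1] 52.1 xang 2.6706 [-0.2 -1.  -0.2] [ 0.63  0.56  1.64  0.    0.94 -0.47]
(3149, array([ 9., -0.]), array([46., 45.]), 89.8, array([123.3, 124.6, 126.8]))
```

View pics/w11.png

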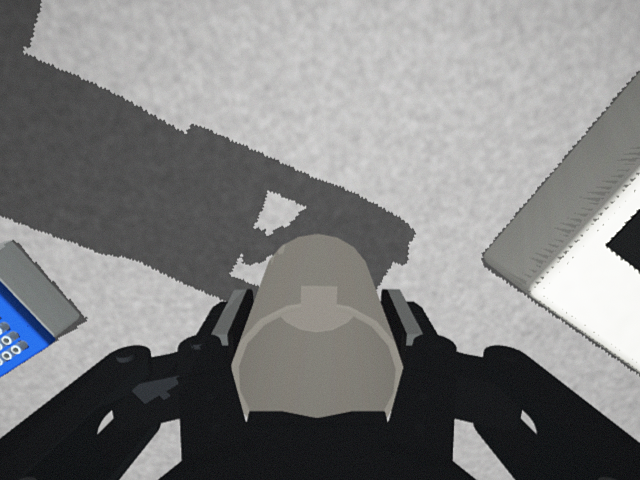

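Emit:
send_rows:
  motion:
    - [[0.5, -2.98, -66.37, 1, -0.315], [0.5, -2.98, -66.37, 1, -0.315], [0.5, -2.98, -66.37, 1, -0.315], [0.5, -2.98, -66.37, 1, -0.315], [0.5, -2.98, -66.37, 1, -0.315], [0.5, -2.98, -66.37, 1, -0.315], [0.5, -2.98, -66.37, 1, -0.315], [0.5, -2.98, -66.37, 1, -0.315], [0.5, -2.98, -66.37, 1, -0.315], [0.5, -2.98, -66.37, 1, -0.315], [0.5, -2.98, -66.37, 1, -0.315], [0.5, -2.98, -66.37, 1, -0.315], [0.5, -2.98, -66.37, 1, -0.315], [0.5, -2.98, -66.37, 1, -0.315], [0.5, -2.98, -66.37, 1, -0.315], [0.5, -2.98, -66.37, 1, -0.315], [0.5, -2.98, -66.37, 1, -0.315], [0.5, -2.98, -66.37, 1, -0.315], [0.5, -2.98, -66.37, 1, -0.315], [0.5, -2.98, -66.37, 1, -0.315]]

```text
clock: 22.22
position: [486.6, -273.9, 321.8]
tool_rot: [[-0.707, 0.707, -0.002], [0.707, 0.707, 0.001], [0.002, -0.0, -1.0]]
force: [-0.4, -0.5, -0.6]
gripper_width: 52.2
```

Emit:
send_rows:
  motion:
    - [[0.5, 0, 0, -3, 0], [0.5, 0, 0, -6, 0], [0.5, 0, 0, -9, 0], [0.5, 0, 0, -11, 0], [0.5, 0, 0, -12, 0], [0.5, 0, 0, -12.5, 0], [0.5, 0, 0, -12.8, 0], [0.5, 0, 0, -12.95, 0], [0.5, 0, 0, -13, 0], [0.5, 0, 0, -13, 0], [0.5, 0, 0, -13, 0], [0.5, 0, 0, -13, 0]]

```text
clock: 23.22
position: [486.9, -274.3, 195.0]
tool_rot: [[-0.707, 0.707, -0.0], [0.707, 0.707, 0.001], [0.001, 0.0, -1.0]]
force: [-4.7, 6.1, 13.7]
gripper_width: 52.4
```

Emit:
send_rows:
  motion:
    - [[0.8, 0, 0, 0, 0], [0.8, 0, 0, 0, 0], [0.8, 0, 0, 0, 0], [0.8, 0, 0, 0, 0], [0.8, 0, 0, 0, 0], [0.8, 0, 0, 3, 0], [0.8, 0, 0, 7, 0], [0.8, 0, 0, 11, 0], [0.8, 0, 0, 15, 0], [0.8, 0, 0, 16, 0]]

```text
clock: 24.05
position: [488.4, -276.1, 358.8]
tool_rot: [[-0.707, 0.707, 0.008], [0.707, 0.707, -0.005], [-0.009, 0.002, -1.0]]
force: [1.2, -1.0, 0.6]
gripper_width: 68.1
```

Emit:
send_rows:
  motion:
    - [[0.8, -4, -4, 0, 0], [0.8, -8, -8, 0, 0], [0.8, -10, -12, 0, 0], [0.8, -12, -16, 0, 0], [0.8, -14, -19, 0, 0], [0.8, -14, -19, 0, 0], [0.8, -14, -19, 0, 0], [0.8, -14, -19, 0, 0]]

```text
clock: 24.72
position: [345.8, -466.4, 352.2]
tool_rot: [[-0.704, 0.71, -0.0], [0.71, 0.704, 0.0], [0.0, 0.0, -1.0]]
force: [-0.9, -0.1, 0.5]
gripper_width: 68.2
```

Run:
```python
from h import *
st()
im,d=get_image("top");cv2.imwrite("pics/top2.png",cv2.resize(im,None,fx=1.25,fy=1.25));P=cloud("top",d)
print("plate",wfit((479,-144),(70,85),18,48,P))
print("tip",wfit((463,109),(70,80),42,60,P))
print("lid",wfit((471,-17),(65,40),28,60,P))
print("cap",wfit((568,-12),(40,40),80,100,P))
print("bk",wfit((487,-275),(45,40),58,85,P))
print("timer",wfit((594,280),(60,60),10,30,P)); print("rack",wfit((617,-284),(50,60),15,60,P))
print("big",wfit((737,0),(60,60),125,150,P),"tube",wfit((759,-100),(30,30),100,130,P))
d0=np.load("pics/top0.npy");P=cloud("top",d0)
print("before: timer",wfit((594,280),(60,60),10,30,P)); print("rack",wfit((617,-284),(50,60),15,60,P))
```

```text
24.7167 [ 345.8 -466.4  352.2] 68.2 xang 2.3525 [-0.9 -0.1  0.5] [-0.95  0.42  1.77  0.    0.95 -1.74]
plate (2677, array([ 479.5, -144.4]), array([ 94.3, 136.6]), 3.6, array([22.8, 39.3, 45.7]))
tip (2274, array([463.1, 108.9]), array([ 86.2, 127.9]), 5.7, array([42.5, 48. , 56.9]))
lid (1023, array([469.9, -18.3]), array([104.1,  47.9]), 3.7, array([28.7, 33.4, 49. ]))
cap (196, array([566.6, -12.3]), array([31.2, 31.6]), 62.2, array([83.2, 91. , 95.5]))
bk (148, array([ 485.6, -274.6]), array([52.2, 51.1]), 82.9, array([58.5, 69. , 75.2]))
timer (816, array([593.9, 280.4]), array([68. , 61.6]), 1.3, array([10.8, 16. , 22. ]))
rack (819, array([ 616.2, -285.3]), array([74.2, 53.4]), 24.3, array([18.4, 31.9, 42.9]))
big (387, array([ 7.361e+02, -4.000e-01]), array([41.8, 44.3]), 89.5, array([128.1, 137.8, 143. ])) tube (210, array([ 759.1, -100.2]), array([33.2, 32.3]), 75.3, array([102. , 113.8, 119.8]))
before: timer (811, array([593.8, 284. ]), array([68.6, 68.4]), 1.0, array([10.9, 16.3, 22.1]))
rack (814, array([ 615.9, -285.2]), array([74.5, 54.1]), 25.2, array([20.4, 32.2, 42.7]))
```

View pics/top2.png

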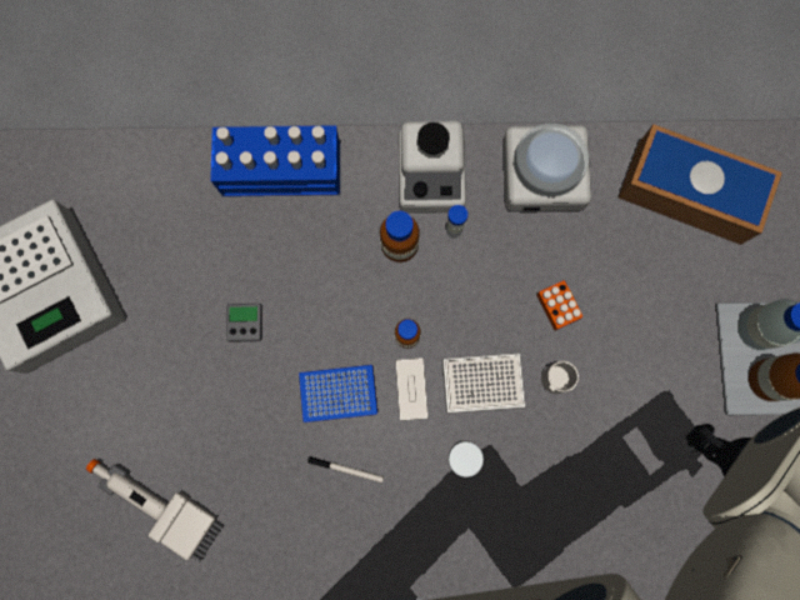

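The final top view shows the layout as asked: the lidded trough at (411,389), the bottle behind it at (407,333), the beaker at (561,377), and the bystanders unmoved. I'm handing it in.

```bash
python3 -c "
from workcell import *
print(job_done())"
```

```text
the job is handed in; nothing more can be done
None
```

The bench is laid out as asked and handed in at about 25 s of the 101 s allowed. I placed the trough first, then its lid, the bottle and the beaker. None of the final checks failed.

| Item | Last check |
|---|---|
| Trough | About 1–2 mm from the midpoint between tip box and plate. It is parallel to the plate's short side within 0.2° and level with the plate within about 2 mm. |
| Lid | Seated flat: its top measured 32.7 mm against 33 expected, with almost no tilt. It is centred on the trough. |
| Bottle | Upright, in line with the trough and about 22 mm clear of the lid's edge. It was lowered until it touched the bench at 8 N, then released. |
| Beaker | Upright, about 36 mm clear of the plate and level with it within about 2 mm. |

- **Rest of the bench:** the rack, big bottle and tube measured within about 1 mm of where they started. The timer's first and last fits differed by 3.6 mm. The first also came out too large (68 × 68 mm against the real 68 × 62 mm), so I put that down to the measurement; both fits of the timer alone agree.
- **Cameras:** the top and wrist cameras differed by 1–2 mm on absolute positions but agreed on the layout.

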